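# Reverse the row of supplies from rack to caddy

### The job

Move the four supplies from the holders on the aluminium rack into the green caddy, one to a pocket and in the reverse order, so that a person on the far side reads the row as you read it now: seen from the robot, what stands leftmost on the rack goes into the rightmost pocket, the second from the left into the second from the right, and so on. Keep all of them upright on the way, and leave each standing flat on the floor of its pocket.

Things in the scene. Friction and masses are not known exactly. Their poses are not given: they have to be found in the camera images.
- jar_mid (a point): glass jar with a brass screw lid and brass screws inside, upright and round, sizes in mm: 44 diameter, 74 high over the lid (glass body up to 52, lid 41 diameter from 58 to the top), about 0.16 kg. The point is on its axis, half-way up (37 above its foot); z is up its axis. It starts in one of the four holders on the rack, centred, its foot 9 above the table.
- tin_mid (a point): squat plain steel tin with flat top, upright and round, sizes in mm: 45 diameter (48 at its narrow rims), 66 high, about 0.18 kg. The point is on its axis, half-way up (33 above its foot); z is up its axis. It starts in one of the four holders on the rack, centred, its foot 9 above the table.
- oiler_mid (a point): white plastic oil bottle with a pointed cone spout, upright and round, sizes in mm: 42 diameter up to 54 above its foot, tapering above, 84 high to the tip, about 0.10 kg. The point is on its axis, half-way up (42 above its foot); z is up its axis. It starts in one of the four holders on the rack, centred, its foot 9 above the table.
- aerosol_mid (a point): plain aluminium spray can with a small black button cap, upright and round, sizes in mm: 40 diameter up to 68 above its foot, 90 high over the cap (20 diameter), about 0.14 kg. The point is on its axis, half-way up (45 above its foot); z is up its axis. It starts in one of the four holders on the rack, centred, its foot 9 above the table.
- holder_jar: the square grey holder, one of four alike fixed on the rack, in which the glass jar stands at the start, sizes in mm: 64 x 64 outside, 56 x 56 inside, floor 3 thick, rim 12 above its underside (rim 18 above the table). Origin: centre of its underside, 6 above the table; it does not move, so it tells where the glass jar stood. Which holder is in which place of the row differs at every start.
- holder_tin: the square grey holder, one of four alike fixed on the rack, in which the steel tin stands at the start, sizes in mm: 64 x 64 outside, 56 x 56 inside, floor 3 thick, rim 12 above its underside (rim 18 above the table). Origin: centre of its underside, 6 above the table; it does not move, so it tells where the steel tin stood. Which holder is in which place of the row differs at every start.
- holder_oiler: the square grey holder, one of four alike fixed on the rack, in which the oil bottle stands at the start, sizes in mm: 64 x 64 outside, 56 x 56 inside, floor 3 thick, rim 12 above its underside (rim 18 above the table). Origin: centre of its underside, 6 above the table; it does not move, so it tells where the oil bottle stood. Which holder is in which place of the row differs at every start.
- holder_aerosol: the square grey holder, one of four alike fixed on the rack, in which the spray can stands at the start, sizes in mm: 64 x 64 outside, 56 x 56 inside, floor 3 thick, rim 12 above its underside (rim 18 above the table). Origin: centre of its underside, 6 above the table; it does not move, so it tells where the spray can stood. Which holder is in which place of the row differs at every start.
- rack: flat aluminium rail, sizes in mm: 76 wide (x), 320 long (y), 6 thick, fixed on the table, carrying the row of four grey holders along its y axis, at y = +114, +38, -38 and -114 from its middle. Origin: centre of its underside; +y points left as seen from the robot at the origin looking ahead (+x), turned by up to 0.15 rad. It may be the nearer or the farther of the two rows.
- caddy: low green plastic caddy tray, sizes in mm: 80 wide (x), 312 long (y), fixed on the table, with one row of four open, empty pockets along its y axis, centres at y = +114, +38, -38 and -114 from its middle (x = 0), each 68 x 68 inside with a dark lined floor 8 above the table and walls 6 to 8 thick up to 18 above the table; low ears stick out to y = +/-174 at the ends, 14 high. Origin: centre of its underside; +y points left as seen from the robot, turned by up to 0.15 rad.

How it is judged:
At the end, for the whole second after the job is handed in: Each of the four supplies stands in the caddy pocket mirrored from its starting place (holder at rack y = s, pocket at caddy y = -s), within 15 mm of the pocket's centre along each side, its foot within 5 mm of the pocket floor's height, tilted less than 0.1 rad, at rest (((y of holder_jar in the frame of rack between 0.094 and 0.134 m and y of jar_mid in the frame of caddy between -0.129 and -0.099 m) or (y of holder_jar in the frame of rack between 0.018 and 0.058 m and y of jar_mid in the frame of caddy between -0.053 and -0.023 m) or (y of holder_jar in the frame of rack between -0.058 and -0.018 m and y of jar_mid in the frame of caddy between 0.023 and 0.053 m) or (y of holder_jar in the frame of rack between -0.134 and -0.094 m and y of jar_mid in the frame of caddy between 0.099 and 0.129 m)) and x of jar_mid in the frame of caddy between -0.015 and 0.015 m and z of jar_mid in the frame of caddy between 0.04 and 0.05 m and angle between each of jar_mid, tin_mid, oiler_mid, aerosol_mid's own z axis and vertical below 0.1 rad and linear speed of each of jar, tin, oiler, aerosol below 0.02 m/s and ((y of holder_tin in the frame of rack between 0.094 and 0.134 m and y of tin_mid in the frame of caddy between -0.129 and -0.099 m) or (y of holder_tin in the frame of rack between 0.018 and 0.058 m and y of tin_mid in the frame of caddy between -0.053 and -0.023 m) or (y of holder_tin in the frame of rack between -0.058 and -0.018 m and y of tin_mid in the frame of caddy between 0.023 and 0.053 m) or (y of holder_tin in the frame of rack between -0.134 and -0.094 m and y of tin_mid in the frame of caddy between 0.099 and 0.129 m)) and x of tin_mid in the frame of caddy between -0.015 and 0.015 m and z of tin_mid in the frame of caddy between 0.036 and 0.046 m and ((y of holder_oiler in the frame of rack between 0.094 and 0.134 m and y of oiler_mid in the frame of caddy between -0.129 and -0.099 m) or (y of holder_oiler in the frame of rack between 0.018 and 0.058 m and y of oiler_mid in the frame of caddy between -0.053 and -0.023 m) or (y of holder_oiler in the frame of rack between -0.058 and -0.018 m and y of oiler_mid in the frame of caddy between 0.023 and 0.053 m) or (y of holder_oiler in the frame of rack between -0.134 and -0.094 m and y of oiler_mid in the frame of caddy between 0.099 and 0.129 m)) and x of oiler_mid in the frame of caddy between -0.015 and 0.015 m and z of oiler_mid in the frame of caddy between 0.045 and 0.055 m and ((y of holder_aerosol in the frame of rack between 0.094 and 0.134 m and y of aerosol_mid in the frame of caddy between -0.129 and -0.099 m) or (y of holder_aerosol in the frame of rack between 0.018 and 0.058 m and y of aerosol_mid in the frame of caddy between -0.053 and -0.023 m) or (y of holder_aerosol in the frame of rack between -0.058 and -0.018 m and y of aerosol_mid in the frame of caddy between 0.023 and 0.053 m) or (y of holder_aerosol in the frame of rack between -0.134 and -0.094 m and y of aerosol_mid in the frame of caddy between 0.099 and 0.129 m)) and x of aerosol_mid in the frame of caddy between -0.015 and 0.015 m and z of aerosol_mid in the frame of caddy between 0.048 and 0.058 m); the robot touches nothing.
It fails at once if the glass jar is tipped by more than 0.7 rad (angle between jar_mid's own z axis and vertical above 0.7 rad).
It fails at once if the steel tin is tipped by more than 0.7 rad (angle between tin_mid's own z axis and vertical above 0.7 rad).
It fails at once if the oil bottle is tipped by more than 0.7 rad (angle between oiler_mid's own z axis and vertical above 0.7 rad).
It fails at once if the spray can is tipped by more than 0.7 rad (angle between aerosol_mid's own z axis and vertical above 0.7 rad).
It also fails if it takes over 120 s, if anything falls off the work surface, if the arm or the gripper's body presses on something with over 40 N, if the wrist force passes 120 N, or if a joint passes its speed limit or range.

### The arm

A 6-joint arm with a two-finger parallel gripper is mounted at the origin on the work surface. World frame = base frame: x ahead of the robot, y to its left, z up, the work surface at z = 0. Lengths are in m, angles in rad, forces in N, time in s.
With the tool pointing down it reaches from about 0.275 to 0.775 m from the base axis. Payload 14.6 kg.
Tool frame: the origin (TCP) lies midway between the tips of the shut fingers; the grasp point (between the pads) lies 19 mm behind it; z points along the fingers, y is the direction in which the jaws open and shut (so a half turn about z gives the same grasp; the last joint's range is limited). The gripper opens to 85 mm and grips with 20 to 120 N. Pads are 22 mm wide; open, the fingers measure 114 mm over their backs; the gripper's body (76 mm by 85 mm) begins 54 mm behind the grasp point. The pads swing forward as they close: fully open they stand 13 mm farther back than shut.
Start: joints at [1.103, 0.263, -0.048, 1.259, 0, 1.415], TCP at [0.162, 0.5, 0.2] pointing down, gripper open.
Joint ranges: [-2.65, 2.65], [-0.89, 1.7], [-1.18, 1.37], [-2.13, 2.11], [-1.35, 1.29], [-3.14, 3.14]. Speed limits (rad/s): [1.89, 1.89, 2.57, 2.79, 3.14, 3.14].

### API

Orientations are given as a rotation vector (axis times angle).
In Python, from workcell import manip gives the robot as it stands. Calls block until the motion is done:
- manip.goto(position, orientation): joint-space move of the TCP to a pose.
- manip.servo_line(position, v=0.15, attitude=None): straight line of the TCP; attitude=None keeps the orientation; v is the mean speed in m/s.
- manip.movej(angles): joint-space move.
- manip.gripper_to(opening, squeeze=None): finger opening in m; squeeze is the grip in N (None keeps the last); returns when the fingers have stopped.
- manip.wait(seconds).
- manip.ik(position, orientation): joint angles nearest the present ones, or None.
- manip.read_camera(name): name is "scene" or "side" or "wrist"; returns a dict with "img" (384x512x3 uint8, blue, green, red), "mtx" (3x3 intrinsics, pixels), "camera_from_world" (4x4, takes a point from world to camera coordinates). Camera axes: x right, y up, looking along -z (the intrinsics and any distortion apply to the point x, -y, -z); pixel columns grow to the right and rows downward; lengths in m; the calibration is good to about 2 mm. The wrist camera is an equidistant fisheye: a pixel r from the principal point sees the ray r / f radians off the axis. A picture is of the moment at which its call begins. There is no depth.
A pose or a line that the arm cannot do raises manip.Unreachable and nothing moves.
- manip.sign_off(): hands the job in, once; it reports no verdict.
Readings, each from a call of its own:
- manip.get_time_s(): time.
- manip.get_qpos(): joint angles.
- manip.get_joint_velocities(): joint speeds.
- manip.get_joint_efforts(): joint torques, N m.
- manip.get_ee_pos(): TCP position.
- manip.get_orientation(): TCP orientation.
- manip.get_contact_force(): force on the tool from outside, world axes, zero at the start.
- manip.get_moment(): the same for the moment, N m.
- manip.get_finger_gap(): finger opening in m.
Only numpy, scipy, OpenCV 4.12 (cv2) and the standard library are available. Lean on these libraries where they do the work, as an engineer would, in place of code of your own. Each camera call takes 0.05 s, during which the arm holds its last target. There are 200 camera calls.

## Working session

There is one attempt and no reset: what is moved stays moved. The work goes in short steps, each a Python script; the robot and the scene stay as the last script left them, time stands still between calls to the robot, and variables do not carry over. Pictures are saved under pics/ and viewed, about 12 in all and at most 16, crops included, and the job is handed in when it is done.

```bash
mkdir -p pics; ls; python3 - <<'E'
from workcell import manip as m
import cv2,numpy as np
np.set_printoptions(precision=4,suppress=True)
for n in("scene","side"):
    r=m.read_camera(n); cv2.imwrite(f"pics/{n}0.png",r["img"]); print(n,r["mtx"],r["camera_from_world"],[k for k in r])
print(m.get_orientation(),m.get_ee_pos())
E
```

```text
pics
scene [[355.2677   0.     256.6305]
 [  0.     355.2677 193.4185]
 [  0.       0.       1.    ]] [[-0.553   0.8332  0.0044  0.3236]
 [-0.561  -0.3763  0.7373  0.2585]
 [ 0.616   0.4052  0.6755 -1.0197]
 [ 0.      0.      0.      1.    ]] ['img', 'mtx', 'camera_from_world']
side [[420.5016   0.     253.0328]
 [  0.     420.5016 185.3818]
 [  0.       0.       1.    ]] [[-0.8714 -0.4906  0.0011  0.4662]
 [ 0.3627 -0.6428  0.6747 -0.26  ]
 [-0.3303  0.5883  0.7381 -0.5685]
 [ 0.      0.      0.      1.    ]] ['img', 'mtx', 'camera_from_world']
[-0.4893 -3.1029  0.0014] [0.1614 0.4993 0.1992]
```

View pics/scene0.png

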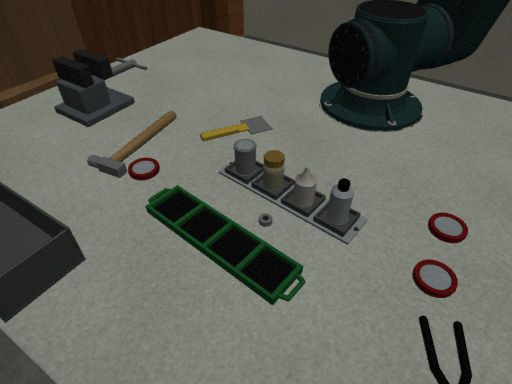

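View pics/side0.png

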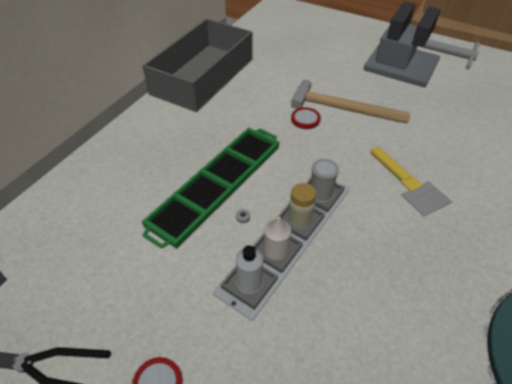

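The scene view shows the robot's left (+y) towards image right. On the rack, which is the nearer row, the order from left to right is: aerosol (344,184), oiler (307,169), jar (274,157), tin (245,145). The caddy is the farther row, with its centre near (222,240). The side view agrees. I'll make a rough localisation from both views, then look with the wrist camera.

```bash
cat > h.py <<'E'
from workcell import manip as m
import cv2,numpy as np
from scipy.spatial.transform import Rotation as R
np.set_printoptions(precision=4,suppress=True)
def cast(r,px,z,fish=False):
    K=r["mtx"];T=r["camera_from_world"];px=np.atleast_2d(px).astype(float)
    d=np.c_[(px[:,0]-K[0,2])/K[0,0],(px[:,1]-K[1,2])/K[1,1]]
    if fish:
        t=np.linalg.norm(d,axis=1,keepdims=True); d=np.c_[d/np.maximum(t,1e-9)*np.sin(t),np.cos(t)]
    else: d=np.c_[d,np.ones(len(d))]
    d=d*[1,-1,-1]; w=d@T[:3,:3]; o=-T[:3,:3].T@T[:3,3]
    return o+w*((z-o[2])/w[:,2])[:,None]
def down(yaw):  # tool z down, tool y (jaw axis) at angle yaw+90deg; tool x at yaw
    return (R.from_euler("z",yaw)*R.from_rotvec([np.pi,0,0])).as_rotvec()
def green(img):
    h=cv2.cvtColor(img,cv2.COLOR_BGR2HSV)
    return cv2.inRange(h,(45,110,40),(80,255,255))
def holes(img,amin):
    c,hi=cv2.findContours(green(img),cv2.RETR_CCOMP,cv2.CHAIN_APPROX_NONE)
    return [q[:,0] for q,k in zip(c,hi[0]) if k[3]>=0 and cv2.contourArea(q)>amin]
E
python3 - <<'E'
from h import *
H=dict(tin=.075,jar=.083,oil=.093,aer=.099)
P=dict(scene=dict(tin=(245,145),jar=(274,155),oil=(307,168),aer=(344,181)),side=dict(tin=(325,166),jar=(303,190),oil=(278,220),aer=(250,250)))
for n in P:
    r=m.read_camera(n)
    for k in H: print(n,k,cast(r,P[n][k],H[k])[0])
    for h in holes(r["img"],200): print(n,"pocket",cast(r,h.mean(0),.013)[0])
r=m.read_camera("wrist");T=r["camera_from_world"];Tool=R.from_rotvec(m.get_orientation())
print(r["mtx"],"cam in tool",Tool.inv().apply(-T[:3,:3].T@T[:3,3]-m.get_ee_pos()),"axis in tool",Tool.inv().apply(-T[2,:3]))
E
```

```text
scene tin [ 0.4576 -0.1139  0.075 ]
scene jar [ 0.4632 -0.0406  0.083 ]
scene oil [0.4753 0.0371 0.093 ]
scene aer [0.4789 0.11   0.099 ]
scene pocket [0.6525 0.0669 0.013 ]
scene pocket [ 0.6441 -0.0106  0.013 ]
scene pocket [ 0.6353 -0.0838  0.013 ]
scene pocket [ 0.6267 -0.16    0.013 ]
side tin [ 0.4582 -0.1199  0.075 ]
side jar [ 0.4657 -0.0429  0.083 ]
side oil [0.47   0.0392 0.093 ]
side aer [0.4781 0.1099 0.099 ]
side pocket [0.6535 0.0671 0.013 ]
side pocket [ 0.6454 -0.0093  0.013 ]
side pocket [ 0.6375 -0.0846  0.013 ]
side pocket [ 0.6284 -0.1596  0.013 ]
[[297.3186   0.     255.5299]
 [  0.     297.3186 189.8474]
 [  0.       0.       1.    ]] cam in tool [ 0.0831 -0.0001 -0.175 ] axis in tool [-0.3197 -0.0012  0.9475]
```

```bash
python3 - <<'E'
from h import *
yr,yc=-.09,-.116
for s in(1,-1):
  print(s,[m.ik(np.array(p),down(s*np.pi/2+y)) for p,y in(((.478,.11,.03),yr),((.458,-.116,.03),yr),((.654,.067,.16),yc),((.628,-.16,.03),yc))])
m.goto(np.array([.468,-.07,.26]),down(np.pi/2+yr))
r=m.read_camera("wrist");cv2.imwrite("pics/w1.png",r["img"])
np.savez("w1.npz",**r)
m.goto(np.array([.63,-.10,.26]),down(np.pi/2+yc))
r=m.read_camera("wrist");cv2.imwrite("pics/w2.png",r["img"]);np.savez("w2.npz",**r)
for h in holes(r["img"],200): print("pocket",h.mean(0),cast(r,h.mean(0),.013,True)[0])
print(m.get_time_s(),m.get_ee_pos())
E
```

```text
1 [array([ 0.0599,  0.3246, -0.4563,  0.7899,  0.    ,  1.7207]), array([-0.4208,  0.2981, -0.4988,  0.7739,  0.    ,  1.24  ]), array([-0.0217,  0.5078,  0.2338,  1.2968,  0.    ,  1.6651]), array([-0.3751,  0.5596, -0.0374,  0.9738,  0.    ,  1.3117])]
-1 [array([ 0.0599,  0.3246, -0.4563,  0.7899,  0.    , -1.4209]), array([-0.4208,  0.2981, -0.4988,  0.7739,  0.    , -1.9016]), array([-0.0217,  0.5078,  0.2338,  1.2968,  0.    , -1.4765]), array([-0.3751,  0.5596, -0.0374,  0.9738,  0.    , -1.8299])]
pocket [258.4593 189.7558] [ 0.626 -0.16   0.013]
pocket [258.5323 139.1398] [ 0.6347 -0.0841  0.013 ]
pocket [258.5     86.3385] [ 0.6431 -0.0091  0.013 ]
pocket [258.4624  33.9892] [0.6517 0.0657 0.013 ]
3.3667 [ 0.6294 -0.0995  0.2604]
```

View pics/w1.png

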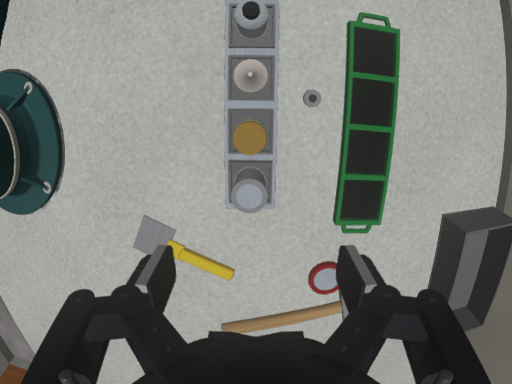

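View pics/w2.png

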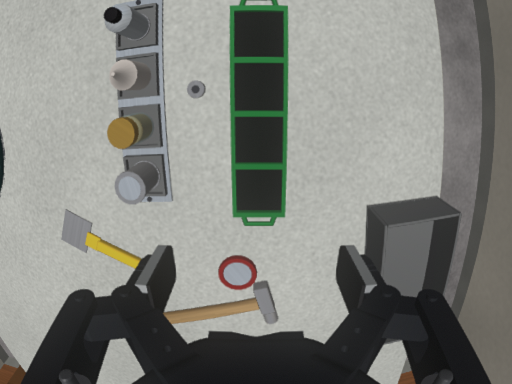

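Wrist view w1 has the tops at: tin (250,196), jar lid (250,137), oiler tip (250,75), aerosol cap (251,11). Both views show the row order clearly, and the pockets agree within 2 mm across the three cameras. Next I'll fit both rows and move the tin first.

```bash
cat >> h.py <<'E'
def row(pts,s=np.array([.114,.038,-.038,-.114])):  # points ordered left->right; returns centre, yaw
    pts=np.asarray(pts)[:,:2]; c=pts.mean(0); u=(s[:,None]*(pts-c)).sum(0); return c,np.arctan2(-u[0],u[1])
def at(c,yaw,s): return c+s*np.array([-np.sin(yaw),np.cos(yaw)])
S=dict(aer=.114,oil=.038,jar=-.038,tin=-.114)
GZ=dict(aer=.039,oil=.028,jar=.025,tin=.026)   # TCP height at the pick
SQ=dict(aer=35,oil=30,jar=40,tin=40)
def pick(k,rack):
    c,y=rack; p=at(c,y,S[k]); o=down(np.pi/2+y)
    m.gripper_to(.085); m.goto(np.r_[p,.17],o)
    m.servo_line(np.r_[p,GZ[k]],v=.12); m.gripper_to(.0,SQ[k])
    print(k,"gap",m.get_finger_gap()); m.servo_line(np.r_[p,.16],v=.12)
    print("lifted gap",m.get_finger_gap(),"F",m.get_contact_force())
def place(k,cad):
    c,y=cad; p=at(c,y,-S[k]); o=down(np.pi/2+y)
    m.servo_line(np.r_[p,.16],v=.2,attitude=o); m.servo_line(np.r_[p,.06],v=.12)
    m.servo_line(np.r_[p,GZ[k]-.0005],v=.05); print("down F",m.get_contact_force(),m.get_ee_pos())
    m.gripper_to(.085); m.servo_line(np.r_[p,.17],v=.15)
E
python3 - <<'E'
from h import *
r=np.load("w1.npz"); W=[cast(r,p,z,True)[0] for p,z in(((251,11),.099),((250,75),.093),((250,137),.083),((250,196),.075))]
print(np.array(W))
A=np.array([[.4789,.110],[.4753,.0371],[.4632,-.0406],[.4576,-.1139]])
B=np.array([[.4781,.1099],[.470,.0392],[.4657,-.0429],[.4582,-.1199]])
M=(A+B+np.array(W)[:,:2])/3
rack=row(M); cad=row([[.6527,.0666],[.6442,-.0096],[.6358,-.0842],[.627,-.1599]])
print(M,rack,cad,row(W)); print([at(*rack,s) for s in S.values()],[at(*cad,s) for s in S.values()])
np.savez("rows.npz",r=np.r_[rack[0],rack[1]],c=np.r_[cad[0],cad[1]])
if np.abs(M-[at(*rack,s) for s in S.values()]).max()<.005:
    pick("tin",rack)
    x=m.read_camera("wrist")["img"]; cv2.imwrite("pics/t1.png",x)
    print(m.get_time_s())
E
```

```text
[[ 0.4778  0.1076  0.099 ]
 [ 0.47    0.0336  0.093 ]
 [ 0.4632 -0.0393  0.083 ]
 [ 0.4558 -0.1165  0.075 ]]
[[ 0.4783  0.1092]
 [ 0.4718  0.0366]
 [ 0.464  -0.0409]
 [ 0.4572 -0.1168]] (array([ 0.4678, -0.003 ]), np.float64(-0.09366028454004316)) (array([ 0.6399, -0.0468]), np.float64(-0.11289806487094031)) (array([ 0.4667, -0.0037]), np.float64(-0.09747126013591412))
[array([0.4785, 0.1105]), array([0.4714, 0.0349]), array([ 0.4643, -0.0408]), array([ 0.4571, -0.1165])] [array([0.6528, 0.0665]), array([ 0.6442, -0.009 ]), array([ 0.6356, -0.0845]), array([ 0.6271, -0.16  ])]
tin gap 0.046016508229961804
lifted gap 0.045559249577419324 F [-0.3213  0.1469 -1.1433]
7.5083
```

```bash
python3 - <<'E'
from h import *
d=np.load("rows.npz");cad=(d["c"][:2],d["c"][2])
place("tin",cad)
a=m.read_camera("side")["img"][100:320,120:380];b=m.read_camera("scene")["img"][120:320,120:380]
cv2.imwrite("pics/s1.png",np.vstack([cv2.resize(a,None,fx=1.4,fy=1.4),cv2.resize(b,None,fx=1.4,fy=1.4)]))
print(m.get_time_s())
E
```

```text
down F [-3.4765 -0.27    7.2413] [0.6524 0.0666 0.0257]
12.5167
```

View pics/s1.png

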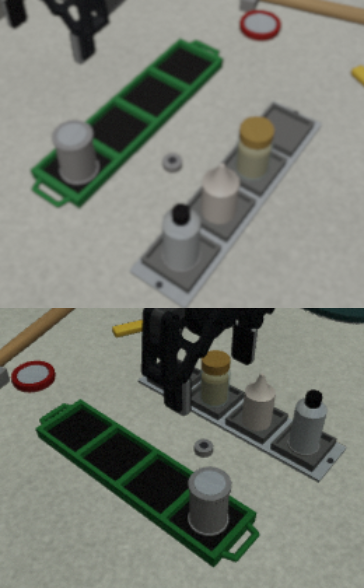

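The tin stands upright in the leftmost pocket (about (75,150) in the upper crop). I'll do the remaining three the same way, stopping if any grip gap is wrong.

```bash
python3 - <<'E'
from h import *
d=np.load("rows.npz");cad=(d["c"][:2],d["c"][2]);rack=(d["r"][:2],d["r"][2])
D=dict(jar=.044,oil=.042,aer=.040)
for k in("jar","oil","aer"):
    pick(k,rack)
    if abs(m.get_finger_gap()-D[k])>.004: print("STOP"); break
    place(k,cad); print(m.get_time_s())
else:
    m.goto(np.array([.63,-.09,.27]),down(np.pi/2+cad[1])); m.wait(.3)
    r=m.read_camera("wrist");cv2.imwrite("pics/w3.png",r["img"]);np.savez("w3.npz",**r)
    m.goto(np.array([.35,.3,.3]),down(np.pi/2)); m.wait(.3)
a=m.read_camera("side")["img"][100:320,120:380];b=m.read_camera("scene")["img"][120:320,120:380]
cv2.imwrite("pics/s2.png",np.vstack([cv2.resize(a,None,fx=1.4,fy=1.4),cv2.resize(b,None,fx=1.4,fy=1.4)]))
E
```

```text
jar gap 0.040835100397256505
lifted gap 0.040580499270064296 F [-0.3912  0.0026 -2.6038]
down F [-3.715   0.3216  3.6977] [ 0.6438 -0.009   0.0244]
21.2583
oil gap 0.039160968356429494
lifted gap 0.0388969811457668 F [ 0.2655 -0.522  -1.5797]
down F [-3.6733  0.7012  8.4344] [ 0.6353 -0.0845  0.0276]
29.875
aer gap 0.03766262159322223
lifted gap 0.037417723640501964 F [-0.4777  0.2419 -2.3397]
down F [-2.7736  0.77    7.2157] [ 0.627  -0.16    0.0386]
38.8083
```

View pics/s2.png

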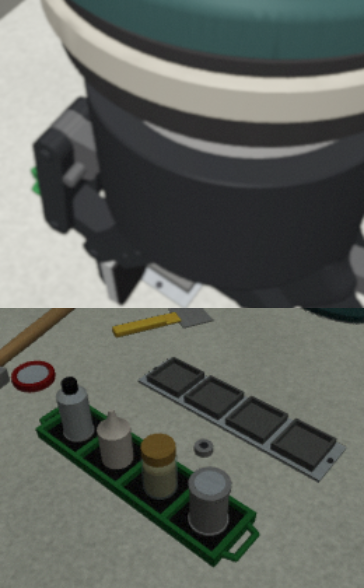

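View pics/w3.png

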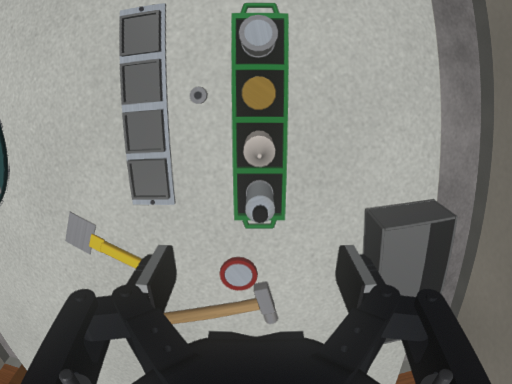

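All four stand upright, in the mirrored order. Tops in w3: tin (258,36), jar (258,93), oiler tip (259,153), cap (260,213). The arm blocks the side view. I'll do a numeric check against the pocket centres, then hand in.

```bash
python3 - <<'E'
from h import *
d=np.load("rows.npz");c,y=d["c"][:2],d["c"][2];r=np.load("w3.npz"); s=m.read_camera("scene")
u=np.array([[np.cos(y),np.sin(y)],[-np.sin(y),np.cos(y)]]); o=np.array([120,120-308/1.4])
ok=True
for k,p,q,z in(("tin",(258,36),(209,483),.074),("jar",(258,93),(159,444),.082),("oil",(259,153),(112,412),.092),("aer",(260,213),(69,382),.098)):
    for e in(cast(r,p,z,True)[0],cast(s,o+np.array(q)/1.4,z)[0]):
        f=u@(e[:2]-c); err=f-[0,-S[k]]; ok&=np.abs(err).max()<.010; print(k,"caddy xy",f,"err",err)
print(ok,m.get_contact_force(),m.get_time_s())
if ok: m.sign_off()
E
```

```text
tin caddy xy [-0.0034  0.1093] err [-0.0034 -0.0047]
tin caddy xy [-0.0003  0.1149] err [-0.0003  0.0009]
jar caddy xy [-0.0035  0.0374] err [-0.0035 -0.0006]
jar caddy xy [-0.0027  0.0392] err [-0.0027  0.0012]
oil caddy xy [-0.0022 -0.0346] err [-0.0022  0.0034]
oil caddy xy [ 0.0016 -0.0331] err [0.0016 0.0049]
aer caddy xy [-0.0008 -0.1105] err [-0.0008  0.0035]
aer caddy xy [ 0.0022 -0.1103] err [0.0022 0.0037]
True [ 0.052  -0.375   0.1879] 41.9167
the job is handed in; nothing more can be done
```

All four supplies are in the caddy in mirrored order, and I handed the job in at about 42 s of the 120 s allowed. `sign_off` reports no verdict, so success is judged only from my own checks.

- **Order:** the rack read aerosol, oiler, jar, tin from left to right. The caddy now reads tin, jar, oiler, aerosol.
- **Position:** the wrist and scene views both put every item within 5 mm of its pocket centre, against the 15 mm allowed. The two views differ by up to about 6 mm, on the tin.
- **Upright and flat:** all four look upright in the final pictures. I did not measure tilt or foot height; each one was lowered until it touched the floor of its pocket (4–8 N).
- **Grip:** the finger gaps read about 3 mm under the diameter for the jar, oiler and aerosol. The grips held, and all three arrived in place.
- **Not confirmed:** the final side view was blocked by the arm, so that camera gave no last check. The arm was parked clear with about 0.4 N on the tool.

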